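Close up the painting box

TASK

Close up the small wooden painting box using only the fingertips, without gripping or lifting anything: push the pulled-out palette all the way into the box, then swing the raised lid over and press it gently but fully shut, and last turn the brass catch on the front over the lid's tab as far as it goes. The box should stay standing about where it is, and the two jars, the dropper bottle and the eraser around it must be left alone.

Things in the scene. Friction and masses are not known exactly. Their poses are not given: they have to be found in the camera images.
- paintbox: Loose wooden painting box, about 2 kg, standing on four rubber feet on the table. Body 145 mm front to back (own x), 190 mm wide (own y), 58 mm high; 78 mm high with the lid shut. Origin: centre of its underside. Own -x is the front (with the catch), +x the back (with the hinges), +y the open end by which the palette slides out. The two end walls are only 50 mm high; walls are 8 mm thick. Two paint tubes lie inside.
- palette (a joint): Slide of the wooden palette along the box's own y: 0 = fully home against its stop, positive = pulled out of the box's +y end by that many metres (at most 0.065). It stays where it is left; about 2 N moves it. While it is out, the lid's end rail lands on it and the lid cannot shut.
- palette_end (a point): Point on the palette's outer end face (faces the box's own +y), in the middle of its width, 62 mm above the table. The palette is a 5 mm board, 128 mm wide, lying on the end wall 50 mm above the table; along its outer end stands a dark rail 120 mm wide and 10 mm thick whose top is 68 mm above the table. When home this point is 85 mm from the box's centre, that is 10 mm inside the box's end face, above the top of the 50 mm end wall.
- lid (a joint): Lid angle in rad: 0 = shut, 1.57 = upright, at most 1.9 (leaning back). Friction hinge: the lid stays where it is left; about 2 N at its free edge moves it.
- lid_edge (a point): Middle of the lid's free edge, at its outer (upper when shut) corner: 145 mm from the hinge line and 20 mm outward of the plane of the hinge. Shut, it is at own x = -72 mm and 78 mm above the table. The lid is a wooden tray 145 x 190 x 20 mm; its outer face is flat. In the middle of the free edge a brass tab 30 mm wide sticks out 19 mm from the lid's lower side (58 to 62 mm above the table when shut).
- lid_hinge (a point): Middle of the lid's hinge line: own x = +72 mm of the box, 58 mm above the table; the line runs along the box's own y.
- catch (a joint): Angle of the brass turn catch in rad: 0 = closed, lying along the box front over the lid's tab, against its stop; 1.57 = sticking straight out from the front (at most 1.7). It stays where it is left; about 1 N at the knob moves it. Turned in before the lid is shut it stands in the way of the lid's tab.
- catch_knob (a point): Middle of the catch's upright brass finger knob (11 mm diameter; free from 74 to 88 mm above the table), 80 mm above the table and 27 mm from the pivot. The catch's bar below it is 11 mm wide and lies 64 to 70 mm above the table.
- catch_pivot (a point): Upright pivot axis of the catch, 80 mm above the table, on a wooden block 12.5 mm in front of the box's front face and 34 mm from the middle towards own +y. From open, the knob swings round the pivot towards the box's own -y and then +x; closed, the knob lies 27 mm from the pivot in own -y, its near side 7 mm in front of the lid's front face.
- jar_near: Loose black pigment jar with a grey lid, 44 mm diameter, 68 mm high; origin at the centre of its underside. To be left alone.
- jar_far: Loose black pigment jar with a grey lid, 44 mm diameter, 71 mm high; origin at the centre of its underside. To be left alone.
- medium_bottle: Loose amber dropper bottle with a black bulb, 34 mm diameter, 102 mm high; origin at the centre of its underside. To be left alone.
- eraser: Loose worn pale eraser, 22 x 50 x 13 mm; origin at the centre of its underside. To be left alone.

How it is judged (in metres and radians):
On the way, in this order (a step that is already met when the one before it is completed fails the run):
1. the palette is pushed home (within 3 mm) while the lid is still open (value of joint palette below 0.003 m and value of joint lid above 0.3 rad), for 0.1 s.
2. the lid is shut over it (within 0.02 rad), the catch still open (value of joint palette below 0.004 m and value of joint lid below 0.02 rad and value of joint catch above 0.5 rad), for 0.1 s.
3. the catch is turned over the lid's tab (value of joint lid below 0.02 rad and value of joint catch below 0.15 rad), for 0.1 s.
At the end, for the whole second after the job is handed in: The palette is home (within 4 mm), the lid shut (within 0.02 rad), the catch over the lid's tab (within 0.15 rad of its stop), and the box stands at rest, level, within 20 mm of where it started (all of step 3 and value of joint palette below 0.004 m and distance of paintbox from where it was at the start of the episode below 0.02 m and angle between paintbox's own z axis and vertical below 0.05 rad and linear speed of paintbox below 0.01 m/s); the robot touches nothing.
It fails at once if the box or a part of it is gripped, or pressed with over 80 N (contact force between the fingers and paintbox above 80 N).
It fails at once if the box is lifted or tipped (8 mm, 0.12 rad) (height (world z) of paintbox above 0.008 m or angle between paintbox's own z axis and vertical above 0.12 rad).
It fails at once if the box is shoved more than 30 mm away (distance of paintbox from where it was at the start of the episode above 0.03 m).
It fails at once if a jar, the bottle or the eraser is moved by more than 15 mm or knocked over (distance of any of jar_near, jar_far, medium_bottle, eraser from where it was at the start of the episode above 0.015 m or angle between any of jar_near, jar_far, medium_bottle's own z axis and vertical above 0.3 rad).
It also fails if it takes over 54 s, if anything falls off the work surface, if the arm or the gripper's body presses on something with over 40 N, if the wrist force passes 120 N, or if a joint passes its speed limit or range.

ROBOT

A 7-joint arm with a two-finger parallel gripper is mounted at the origin on a cart in front of the work surface, level with it; the furniture and walls round the work are solid. World frame = base frame: x ahead of the robot, y to its left, z up, the work surface at z = 0. Lengths are in mm, angles in rad, forces in N, time in s.
With the tool pointing down it reaches from about 400 to 750 mm from the base axis. Payload 19.5 kg.
Tool frame: the origin (TCP) lies between the finger pads; the fingertips stand 14 mm ahead of it and the grasp point (between the pads) lies 5 mm behind it; z points along the fingers, y is the direction in which the jaws open and shut (so a half turn about z gives the same grasp; the last joint's range is limited). The gripper opens to 85 mm and grips with 20 to 120 N. Pads are 22 mm wide; open, the fingers measure 114 mm over their backs; the gripper's body (76 mm by 85 mm) begins 54 mm behind the grasp point. The pads swing forward as they close: fully open they stand 13 mm farther back than shut.
Start: joints at [1.272, 0.707, -0.028, 1.485, 0.022, 0.951, -0.075], TCP at [146.036, -556.117, 212.968] pointing down, gripper open.
Joint ranges: [-2.71, 2.71], [-0.32, 2.16], [-1.57, 1.52], [0, 2.45], [-1.46, 4.6], [0, 2.02], [-2.83, 2.83]. Speed limits (rad/s): [1.89, 1.89, 2.57, 2.57, 3.01, 3.01, 3.01].

INTERFACE

Orientations are given as a 3x3 rotation matrix whose columns are the frame's x, y, z axes.
In Python, from plant import readout, imaging, env gives the robot as it stands.
- The arm moves only by the tool jog_arm, never from a script. Its argument "steps" is a list of rows, each a list of 5 numbers: the closure, from 0 (fully open) to 1 (shut), then the shift along the tool's x, y, z in mm, then the turn about the tool's z in rad. A call has 1 to 8 rows; each row shifts and turns the commanded pose from where the row before left it, along the tool's axes as they then stand; what a row does not reach is not made up. A row lasts 1/10 s, in which the tool goes at most 50 mm and 8.59 degrees, less where a joint would pass 70% of its speed; a pose out of reach is approached as far as the arm can. A call with a gripper value outside its range is refused whole. The fingers move at their own pace and stop on an object; "grip_force" is the grip in N (left out, the last holds). Time passes only in rows, so rows that do not move let the fingers close. It gives the time, the measured TCP pose, the force and the opening at its end, in the units of the state.
- readout.sense(): the state, without advancing time (a new reading comes with each control period).
- imaging.snapshot(name): name is "scene" or "top" or "wrist"; returns a dict with "frame" (400x640x3 uint8, red, green, blue), "z_map" (400x640 float32, mm along the optical axis (not along the pixel's ray), 0 where there is no reading), "K" (3x3 intrinsics, pixels), "R" (3x3) and "t" (3): a world point X has camera coordinates R X + t. Camera axes: x right, y down, z forward; pixel columns grow to the right and rows downward; lengths in mm; the calibration is good to about 2 mm. A picture is of the moment at which its call begins.
- env.sign_off(): hands the job in, once; it reports no verdict.
The state is a dict: "t": time; "joints": joint angles; "dq": joint speeds; "joint_efforts": joint torques, N m; "eef_pos": TCP position; "tool_rot": TCP orientation; "wrist_force": force on the tool from outside, world axes, zero at the start; "ft_torque": the same for the moment, N m; "width": opening from 0.0 (shut) to 1.0 (fully open).
Only numpy, scipy, OpenCV 4.12 (cv2) and the standard library are available. Lean on these libraries where they do the work, as an engineer would, in place of code of your own. Each camera call takes 0.05 s, during which the arm holds its last target. There are 200 camera calls.

## Working session

There is one attempt and no reset: what is moved stays moved. The work goes in short steps, Python scripts to look and compute and a tool call to move; the robot and the scene stay as the last step left them, time stands still between calls to the robot, and variables do not carry over. Pictures are saved under pics/ and viewed, about 8 in all and at most 12, crops included, and the job is handed in when it is done.

Besides the shell and the picture viewer there is one more tool, called as name(argument=value, ...) on one line, values as JSON. jog_arm: Moves the arm, as the interface text tells. Its arguments: {"type":"object","properties":{"steps":{"type":"array"},"grip_force":{"type":"number"}},"required":["steps"]}

```bash
mkdir -p pics; cat > h.py <<'E'
import numpy as np, cv2
from plant import readout, imaging, env
def snap(n):
    s=imaging.snapshot(n); np.savez('%s.npz'%n,**s); return s
def world(s,u,v,r=1):
    z=s['z_map'][int(v)-r:int(v)+r+1,int(u)-r:int(u)+r+1]; z=np.median(z[z>0])
    c=np.linalg.inv(s['K'])@[u,v,1]*z
    return s['R'].T@(c-s['t'])
def cloud(s):
    z=s['z_map']; v,u=np.mgrid[:400,:640]
    c=np.stack([u,v,np.ones_like(u)],-1)@np.linalg.inv(s['K']).T*z[...,None]
    return (c-s['t'])@s['R']
def onplane(s,u,v,h):
    d=s['R'].T@np.linalg.inv(s['K'])@[u,v,1]; o=-s['R'].T@s['t']
    return o+d*(h-o[2])/d[2]
E
python3 - <<'E'
from h import *
for n in ['top','scene']:
    s=snap(n); cv2.imwrite(f'pics/{n}1.png',cv2.resize(s['frame'][...,::-1],(800,500)))
    print(n,s['K'].round(),s['R'].round(3),s['t'].round())
st=readout.sense(); print({k:np.round(v,3) for k,v in st.items()})
E
```

```text
top [[450.   0. 319.]
 [  0. 450. 199.]
 [  0.   0.   1.]] [[-0.027 -0.999 -0.018]
 [-0.997  0.029 -0.075]
 [ 0.076  0.016 -0.997]] [ 345.  490. 1001.]
scene [[389.   0. 315.]
 [  0. 389. 202.]
 [  0.   0.   1.]] [[-0.128  0.991 -0.026]
 [ 0.421  0.03  -0.907]
 [-0.898 -0.127 -0.421]] [-283. -140. 1371.]
{'t': np.float64(0.1), 'joints': array([ 1.272,  0.707, -0.028,  1.485,  0.022,  0.951, -0.076]), 'dq': array([-0.   , -0.002,  0.001, -0.002,  0.   ,  0.001,  0.001]), 'joint_efforts': array([ 4.0000e-03, -8.8428e+01,  1.2370e+00, -2.3645e+01,  1.7000e-02,
        5.0000e-03, -0.0000e+00]), 'eef_pos': array([ 145.995, -555.924,  212.606]), 'tool_rot': array([[ 0.967,  0.254, -0.   ],
       [ 0.254, -0.967,  0.001],
       [-0.   , -0.001, -1.   ]]), 'wrist_force': array([ 0.333,  0.067, -0.727]), 'ft_torque': array([0.038, 0.058, 0.025]), 'width': np.float64(0.999)}
```

View pics/top1.png

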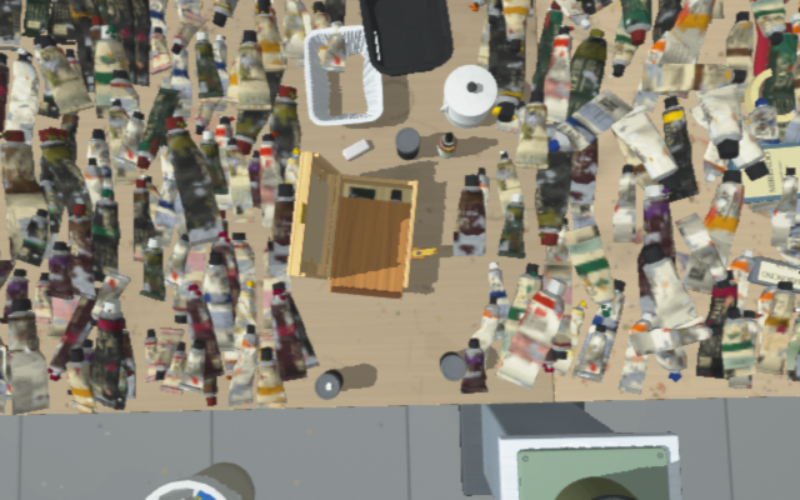

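View pics/scene1.png

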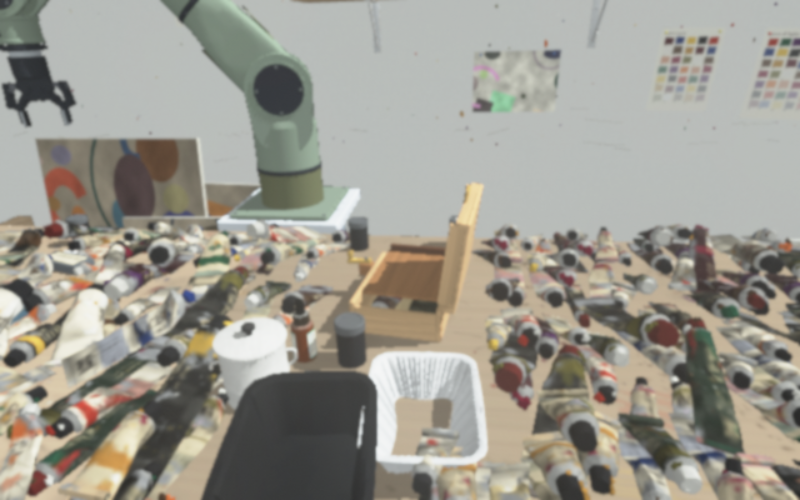

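```bash
python3 - <<'E'
from h import *
s=dict(np.load('top.npz'))
c=s['frame'][115:245,225:365][...,::-1]
cv2.imwrite('pics/c1.png',cv2.resize(c,None,fx=4.5,fy=4.5,interpolation=cv2.INTER_CUBIC))
P=cloud(s)
for n,(u,v) in dict(jarfar=(326,113),bottle=(357,114),eraser=(285,120),jarnear=(263,306),jar2=(362,292),mug=(375,75),basket=(270,97)).items(): print(n,world(s,u,v).round())
b=P[115:245,225:365].reshape(-1,3)
for lo,hi in [(45,60),(60,72),(72,90),(90,150),(150,260)]:
    m=b[(b[:,2]>lo)&(b[:,2]<hi)]; print(lo,len(m),m.min(0).round(),m.max(0).round())
E
```

```text
jarfar [683. 310.  71.]
bottle [677. 243.  79.]
eraser [685. 406.  13.]
jarnear [269. 457.  64.]
jar2 [293. 244.  68.]
mug [757. 202.  94.]
basket [729. 435.  52.]
45 5205 [402. 225.  45.] [683. 540.  60.]
60 1207 [407. 226.  60.] [680. 536.  72.]
72 587 [403. 232.  72.] [679. 534.  90.]
90 899 [447. 433.  90.] [634. 529. 150.]
150 1442 [448. 441. 150.] [639. 497. 226.]
```

View pics/c1.png

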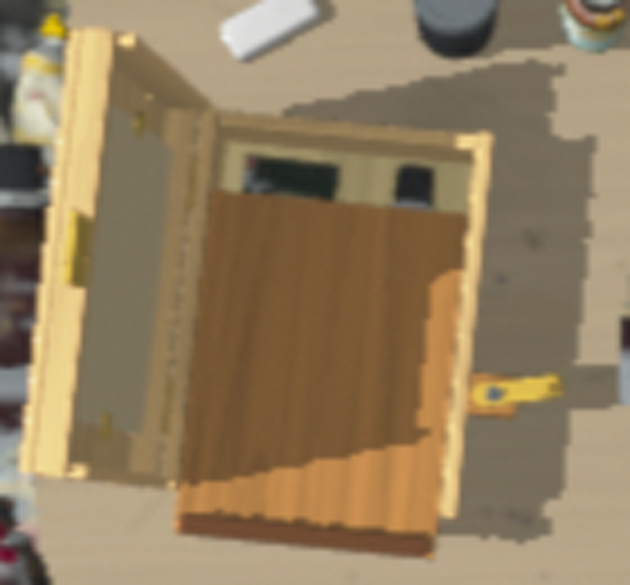

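```bash
python3 - <<'E'
from h import *
s=dict(np.load('top.npz'))
f=lambda u,v,h: onplane(s,u/4.5+225-.39,v/4.5+115-.39,h)
for n,a in dict(FRfar=(490,135,58),FRnear=(456,517,58),knob=(553,385,88),pivot=(495,393,70),railL=(178,532,50),railR=(432,557,50),railLt=(178,517,68),railRt=(436,537,68)).items(): print(n,f(*a).round(1))
P=cloud(s); b=P[115:245,225:365].reshape(-1,3)
# lid outer edge points top
m=b[(b[:,2]>195)&(b[:,2]<235)&(b[:,1]>400)]
print(m.min(0),m.max(0))
for x in range(445,645,20):
    k=m[abs(m[:,0]-x)<6]; print(x,len(k),k[:,1].min().round(),k[:,1].max().round(),k[:,2].max().round(),k[np.argmax(k[:,1])].round())
a=f(490,135,58)-f(456,517,58);print(np.linalg.norm(a))
E
```

```text
FRfar [615.2 295.4  58. ]
FRnear [428.5 317.5  58. ]
knob [489.1 269.9  88. ]
pivot [487.3 297.   70. ]
railL [425.  453.7  50. ]
railR [409.4 329.7  50. ]
railLt [432.1 451.1  68. ]
railRt [419.1 327.3  68. ]
[447.73297323 446.3976658  195.0440459 ] [638.99147761 496.73412105 225.72026664]
445 12 470.0 489.0 204.0 [450. 489. 201.]
465 76 476.0 496.0 205.0 [463. 496. 199.]
485 70 473.0 492.0 205.0 [482. 492. 199.]
505 67 471.0 491.0 205.0 [499. 491. 198.]
525 79 468.0 488.0 225.0 [528. 488. 198.]
545 69 465.0 487.0 226.0 [547. 487. 196.]
565 71 463.0 484.0 205.0 [562. 484. 199.]
585 67 460.0 480.0 206.0 [579. 480. 197.]
605 71 458.0 478.0 205.0 [606. 478. 198.]
625 72 447.0 475.0 206.0 [631. 475. 199.]
188.0676731826025
```

jog_arm(steps=[[1,0,0,0,-0.1495],[1,0,0,0,-0.1495],[1,0,0,0,-0.1495],[1,0,0,0,-0.1495],[1,0,0,0,-0.1495],[1,0,0,0,-0.1495],[1,0,0,0,-0.1495],[1,0,0,0,-0.1495]], grip_force=20)

```text
t: 0.9
eef_pos: [145.9, -556.0, 212.7]
tool_rot: [[0.112, 0.994, -0.0], [0.994, -0.112, 0.001], [0.0, -0.0, -1.0]]
wrist_force: [-0.1, -0.5, -0.5]
width: 0.003
```

jog_arm(steps=[[1,34,30,0,0],[1,34,30,0,0],[1,34,30,0,0],[1,34,30,0,0],[1,34,30,0,0],[1,34,30,0,0],[1,34,30,0,0],[1,34,30,0,0]])

```text
t: 1.7
eef_pos: [417.5, -312.8, 212.9]
tool_rot: [[0.118, 0.993, -0.0], [0.993, -0.118, 0.0], [0.0, -0.0, -1.0]]
wrist_force: [-0.1, -0.8, -0.5]
width: 0.003
```

jog_arm(steps=[[1,34,30,0,0],[1,34,30,0,0],[1,43,7,0,0],[1,43,7,0,0],[1,43,7,0,0],[1,43,7,0,0],[1,43,7,0,0],[1,43,7,0,0]])

```text
t: 2.5
eef_pos: [556.2, -0.8, 212.9]
tool_rot: [[0.118, 0.993, -0.0], [0.993, -0.118, -0.0], [-0.0, -0.0, -1.0]]
wrist_force: [-0.1, -1.1, 0.6]
width: -0.003
```

jog_arm(steps=[[1,42,-18,0,0],[1,42,-18,0,0],[1,42,-18,0,0],[1,42,-18,0,0],[1,42,-18,0,0],[1,42,-18,0,0],[1,0,0,0,0],[1,0,0,0,0]])

```text
t: 3.3
eef_pos: [478.0, 261.1, 212.8]
tool_rot: [[0.116, 0.993, -0.0], [0.993, -0.116, -0.0], [-0.0, -0.0, -1.0]]
wrist_force: [-0.2, -0.5, -1.5]
width: -0.003
```

jog_arm(steps=[[1,31,-27,0,0],[1,31,-27,0,0],[1,30,-27,0,0],[1,30,-26,0,0],[1,0,0,40,0],[1,0,0,40,0],[1,0,0,40,0],[1,0,0,21,0]])

```text
t: 4.1
eef_pos: [386.7, 392.2, 69.2]
tool_rot: [[0.119, 0.993, -0.002], [0.993, -0.119, -0.003], [-0.003, -0.001, -1.0]]
wrist_force: [-0.4, 1.0, 0.6]
width: -0.004
```

```bash
python3 - <<'E'
from h import *
s=snap('top'); c=s['frame'][115:285,225:365][...,::-1]
cv2.imwrite('pics/c2.png',cv2.resize(c,None,fx=3.5,fy=3.5,interpolation=cv2.INTER_CUBIC))
w=snap('wrist'); cv2.imwrite('pics/w2.png',w['frame'][...,::-1])
st=readout.sense();print(st['eef_pos'],st['joints'].round(2),st['wrist_force'].round(1))
E
```

```text
[386.46201142 392.25714148  69.73704668] [-0.77  0.88 -0.16  1.72  0.23  0.57 -1.18] [-0.7 -0.6  0.6]
```

View pics/c2.png

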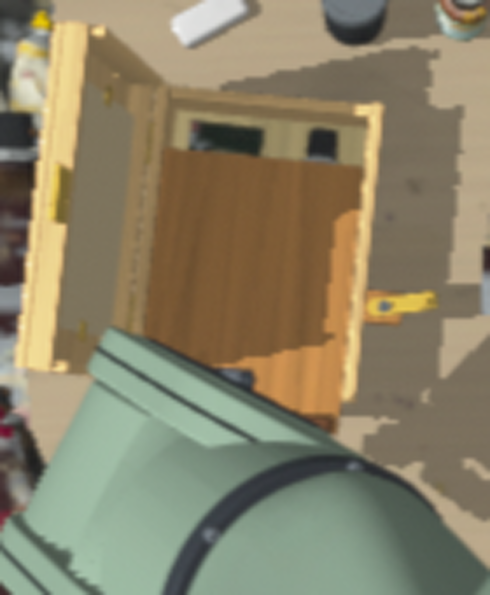

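```bash
python3 - <<'E'
from h import *
s=dict(np.load('top.npz'))
for u,v in [(30,98),(34,100),(38,104),(45,103),(60,110),(68,107)]: print(u,v,world(s,u+225,v+115,0).round())
E
```

```text
30 98 [451. 414. 421.]
34 100 [448. 406. 434.]
38 104 [442. 399. 446.]
45 103 [443. 388. 459.]
60 110 [432. 367. 485.]
68 107 [444. 380. 179.]
```

View pics/w2.png

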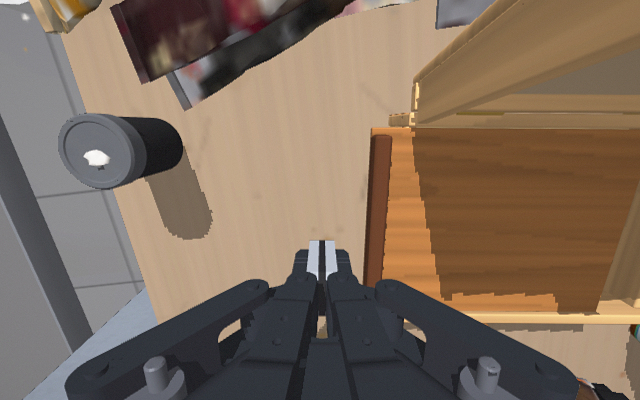

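jog_arm(steps=[[1,0,10,0,0],[1,0,5,0,0],[1,0,5,0,0],[1,0,5,0,0],[1,0,5,0,0],[1,0,5,0,0],[1,0,0,0,0]])

```text
t: 4.9
eef_pos: [422.1, 389.8, 72.1]
tool_rot: [[0.118, 0.993, 0.0], [0.993, -0.118, 0.0], [0.0, 0.0, -1.0]]
wrist_force: [-1.0, -0.9, -0.0]
width: 0.001
```

jog_arm(steps=[[1,0,3,0,0],[1,0,2,0,0],[1,0,0,0,0]])

```text
t: 5.2
eef_pos: [426.5, 389.4, 72.0]
tool_rot: [[0.118, 0.993, 0.0], [0.993, -0.118, 0.0], [0.0, 0.0, -1.0]]
wrist_force: [-0.8, -0.4, 0.4]
width: 0.002
```

jog_arm(steps=[[1,0,2,0,0],[1,0,2,0,0],[1,0,0,0,0]])

```text
t: 5.5
eef_pos: [430.6, 388.9, 72.0]
tool_rot: [[0.118, 0.993, 0.0], [0.993, -0.118, 0.0], [0.0, 0.0, -1.0]]
wrist_force: [-1.0, -0.0, -0.2]
width: -0.004
```

```bash
python3 - <<'E'
from h import *
w=snap('wrist'); cv2.imwrite('pics/w3.png',w['frame'][...,::-1])
E
```

```text
(no output)
```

View pics/w3.png

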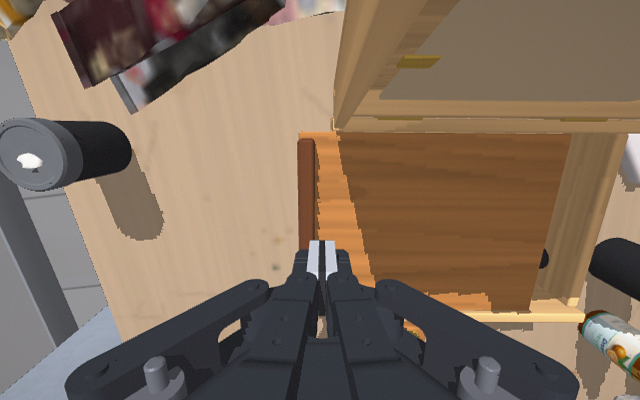

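```bash
python3 - <<'E'
from h import *
s=dict(np.load('wrist.npz'))
ey=np.array([-.993,.1165]);ex=np.array([.1165,.993]);c=np.array([530.4,378.4])
for n,(u,v) in dict(tipL=(314,244),tipR=(329,244),tiplow=(314,262),rail1=(303,160),rail2=(303,200),rail3=(303,230),rin=(312,200),pal=(335,200),palc=(450,200),wall=(590,200),table=(250,200),hinge=(450,125),lidbot=(345,110)).items():
    p=world(s,u,v,1); print(n,p.round(1),'own',((p[:2]-c)@ex).round(1),((p[:2]-c)@ey).round(1))
m=s['z_map'];print(m[200,285:345].round())
t=dict(np.load('top.npz'))
print(s['K'],s['R'].round(2),-s['R'].T@s['t'])
E
```

```text
tipL [429.6 400.2  97.7] own 9.9 102.7
tipR [437.3 399.5  98.1] own 10.1 94.9
tiplow [430.2 400.6 118.3] own 10.3 102.1
rail1 [427.3 440.5  66.4] own 49.7 109.6
rail2 [424.  416.5  67.1] own 25.5 110.1
rail3 [421.3 397.   66.7] own 5.7 110.5
rin [429.4 415.6  66.1] own 25.2 104.6
pal [443.7 410.6  53.7] own 21.9 89.8
palc [519.1 401.7  53.9] own 21.8 13.9
wall [621.2 386.8  43.2] own 18.9 -89.2
table [3.721e+02 4.046e+02 2.000e-01] own 7.6 160.3
hinge [517.6 449.8  56.4] own 69.4 21.1
lidbot [449.4 463.1 126.6] own 74.6 90.3
[240. 239. 239. 238. 239. 238. 240.   0. 240. 239. 239. 241. 239. 173.
 170. 171. 171. 171. 170. 170. 170. 171. 170. 171. 171. 170. 171. 170.
 171. 181. 184. 185. 184. 184. 184. 184. 182. 184. 183. 184. 184. 185.
 185. 184. 184. 185. 183. 184. 184. 185. 184. 184. 184. 185. 184. 184.
 184. 183. 185. 185.]
[[278.39330751   0.         321.6351134 ]
 [  0.         278.39330751 205.23158245]
 [  0.           0.           1.        ]] [[ 0.99 -0.12  0.  ]
 [-0.11 -0.95  0.28]
 [-0.03 -0.28 -0.96]] [440.48171446 458.93048132 231.49192869]
```

```bash
python3 - <<'E'
from h import *
s=dict(np.load('wrist.npz'))
P=cloud(s)
for v in range(226,262,3): print(v,P[v,314].round(),P[v,330].round(), s['frame'][v,314],s['frame'][v,322])
E
python3 - <<'E'
import sys; sys.path.insert(0,'.')
from h import *
a=snap('scene'); P=cloud(a)
cv2.imwrite('pics/s3.png',cv2.resize(a['frame'][150:260,260:420][...,::-1],None,fx=5,fy=5,interpolation=cv2.INTER_CUBIC))
E
```

```text
226 [428. 395.  57.] [438. 393.  54.] [82 54 36] [192 128  72]
229 [428. 393.  57.] [438. 390.  53.] [89 58 40] [206 138  76]
232 [427. 391.  57.] [438. 389.  54.] [87 58 37] [208 138  77]
235 [427. 389.  57.] [438. 386.  54.] [85 57 40] [200 132  74]
238 [427. 387.  57.] [437. 384.  53.] [83 53 33] [206 138  78]
241 [430. 401.  95.] [438. 399.  94.] [204 211 224] [42 43 52]
244 [430. 400.  97.] [438. 399.  98.] [197 202 215] [48 49 55]
247 [430. 400. 100.] [438. 400. 102.] [197 201 214] [49 49 54]
250 [430. 400. 105.] [438. 400. 106.] [196 201 214] [48 49 53]
253 [430. 400. 108.] [438. 399. 108.] [198 202 216] [49 49 54]
256 [430. 400. 112.] [437. 399. 112.] [198 203 216] [45 48 49]
259 [430. 400. 115.] [437. 399. 115.] [197 201 214] [47 49 53]
```

View pics/s3.png

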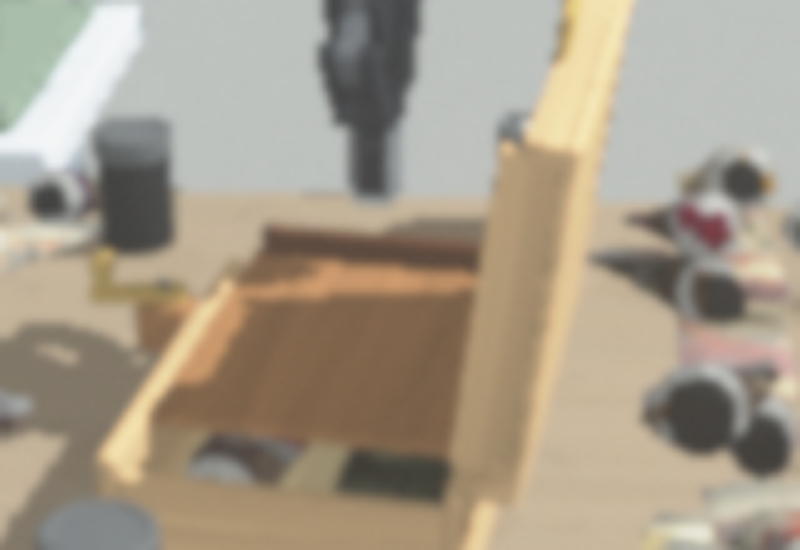

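jog_arm(steps=[[1,0,-15,0,0],[1,0,-15,0,0],[1,0,0,0,0],[1,0,0,17,0],[1,0,0,16,0],[1,0,0,0,0]])

```text
t: 6.2
eef_pos: [400.4, 391.8, 37.6]
tool_rot: [[0.118, 0.993, -0.001], [0.993, -0.118, -0.002], [-0.002, -0.001, -1.0]]
wrist_force: [0.5, -0.4, 0.3]
width: -0.001
```

jog_arm(steps=[[1,0,5,0,0],[1,0,5,0,0],[1,0,5,0,0],[1,0,5,0,0],[1,0,0,0,0]])

```text
t: 6.7
eef_pos: [421.4, 390.1, 39.4]
tool_rot: [[0.119, 0.993, 0.001], [0.993, -0.119, 0.001], [0.001, 0.001, -1.0]]
wrist_force: [0.5, -0.0, -0.4]
width: -0.0
```

```bash
cat >> h.py <<'E'
ey=np.array([-.993,.1165]);ex=np.array([.1165,.993]);C=np.array([530.4,378.4])
def own(p): return np.r_[(p[:2]-C)@ex,(p[:2]-C)@ey,p[2]].round(1)
def rail(s):
    P=cloud(s).reshape(-1,3); f=s['frame'].reshape(-1,3).astype(int)
    o=np.c_[(P[:,:2]-C)@ex,(P[:,:2]-C)@ey,P[:,2]]
    m=o[(o[:,0]>15)&(o[:,0]<50)&(o[:,1]>60)&(o[:,1]<125)&(o[:,2]>63)&(o[:,2]<71)]
    return len(m),np.percentile(m[:,1],[2,50,98]).round(1)
E
python3 - <<'E'
from h import *
w=snap('wrist'); P=cloud(w); print(rail(w)); 
for v in range(205,250,3): print(v,own(P[v,314]),w['frame'][v,314])
print(own(readout.sense()['eef_pos']))
E
```

```text
(1395, array([84.6, 89.7, 94.3]))
205 [ 12.3 113.5  -0.7] [193 167 139]
208 [ 10.1 113.5  -0.3] [194 166 137]
211 [  7.5 113.6  -0.9] [193 167 139]
214 [  5.2 113.6  -0.8] [192 164 138]
217 [  3.4 113.6   1. ] [193 168 139]
220 [7.000e-01 1.136e+02 1.000e-01] [192 167 140]
223 [ -1.8 113.7  -0.4] [193 167 139]
226 [ -4.1 113.7  -0. ] [194 168 141]
229 [-6.500e+00  1.137e+02  1.000e-01] [192 167 140]
232 [ -9.1 113.7  -0.3] [193 168 140]
235 [-1.140e+01  1.137e+02  1.000e-01] [192 166 139]
238 [-13.7 113.7   0.5] [194 167 139]
241 [ 10.1 112.   61.5] [196 202 216]
244 [  9.7 111.9  64.4] [191 196 209]
247 [ 10.  111.8  68.7] [191 197 209]
[ -1.2 110.   39.3]
```

jog_arm(steps=[[1,0,4,0,0],[1,0,4,0,0],[1,0,2,0,0],[1,0,0,0,0]])

```text
t: 7.15
eef_pos: [430.6, 388.9, 39.0]
tool_rot: [[0.118, 0.993, 0.0], [0.993, -0.118, 0.0], [0.0, 0.0, -1.0]]
wrist_force: [0.1, -0.6, -1.1]
width: -0.001
```

jog_arm(steps=[[1,0,1,0,0],[1,0,1,0,0],[1,0,0,0,0]])

```text
t: 7.45
eef_pos: [432.3, 388.7, 39.0]
tool_rot: [[0.118, 0.993, -0.0], [0.993, -0.118, -0.0], [-0.0, -0.0, -1.0]]
wrist_force: [-0.2, -0.4, -0.1]
width: -0.001
```

```bash
python3 - <<'E'
from h import *
w=snap('wrist'); print(rail(w)); print(own(readout.sense()['eef_pos']),readout.sense()['wrist_force'])
cv2.imwrite('pics/w4.png',w['frame'][...,::-1])
E
```

```text
(1396, array([73.9, 78.9, 83.5]))
[-1.1 98.6 39. ] [-1.67244643 -0.17863817 -0.91585088]
```

jog_arm(steps=[[1,0,1,0,0],[1,0,0,0,0]])

```text
t: 7.7
eef_pos: [433.3, 388.6, 39.1]
tool_rot: [[0.118, 0.993, -0.0], [0.993, -0.118, 0.0], [0.0, -0.0, -1.0]]
wrist_force: [-1.4, 0.6, -1.1]
width: -0.004
```

jog_arm(steps=[[1,0,1,0,0],[1,0,0,0,0]])

```text
t: 7.9
eef_pos: [433.6, 388.6, 39.0]
tool_rot: [[0.117, 0.993, -0.001], [0.993, -0.117, -0.0], [-0.0, -0.001, -1.0]]
wrist_force: [-6.5, 0.4, 0.9]
width: -0.0
```

```bash
python3 - <<'E'
from h import *
w=snap('wrist'); print(rail(w)); print(own(readout.sense()['eef_pos']),readout.sense()['wrist_force'])
cv2.imwrite('pics/w4.png',w['frame'][...,::-1])
P=cloud(w).reshape(-1,3); o=np.c_[(P[:,:2]-C)@ex,(P[:,:2]-C)@ey,P[:,2]]
m=o[(o[:,0]>15)&(o[:,0]<50)&(o[:,1]>80)&(o[:,1]<125)&(o[:,2]>46)&(o[:,2]<54)]; print('endwall',np.percentile(m[:,1],[2,50,98]))
m=o[(o[:,0]>15)&(o[:,0]<50)&(o[:,1]<-80)&(o[:,1]>-125)&(o[:,2]>46)&(o[:,2]<54)]; print('farwall',np.percentile(m[:,1],[2,50,98]))
E
```

```text
(1392, array([72.9, 77.9, 82.5]))
[-1.2 97.3 39. ] [-5.64360577  0.23469396  0.4870328 ]
endwall [82.48660771 88.4046182  92.59625595]
farwall [-80.27114168 -80.27114168 -80.27114168]
```

jog_arm(steps=[[1,0,-15,0,0],[1,0,0,-45,0],[1,0,0,-50,0],[1,0,0,-50,0],[1,0,0,-50,0],[1,0,0,0,0]])

```text
t: 8.55
eef_pos: [421.0, 391.7, 240.1]
tool_rot: [[0.118, 0.993, 0.007], [0.993, -0.118, 0.007], [0.007, 0.006, -1.0]]
wrist_force: [-0.6, 0.2, -1.7]
width: -0.003
```

jog_arm(steps=[[1,34,17,0,0],[1,34,17,0,0],[1,34,17,0,0],[1,33,17,0,0],[1,0,0,0,0]])

```text
t: 9.05
eef_pos: [499.3, 511.6, 232.5]
tool_rot: [[0.117, 0.993, 0.0], [0.993, -0.117, 0.001], [0.001, 0.0, -1.0]]
wrist_force: [-0.5, -0.1, -0.9]
width: -0.001
```

```bash
python3 - <<'E'
from h import *
print(own(readout.sense()['eef_pos']),readout.sense()['wrist_force'].round(1))
w=snap('wrist'); P=cloud(w).reshape(-1,3); o=np.c_[(P[:,:2]-C)@ex,(P[:,:2]-C)@ey,P[:,2]]
m=o[(o[:,2]>192)&(o[:,2]<215)&(o[:,0]>60)&(o[:,0]<120)]
print(len(m))
if len(m): print(np.percentile(m,[2,50,98],axis=0).round(1))
V=P.reshape(400,640,3)
for v in range(200,300,4): print(v,own(V[v,314]))
s=snap('top');P=cloud(s).reshape(-1,3); o=np.c_[(P[:,:2]-C)@ex,(P[:,:2]-C)@ey,P[:,2]]
m=o[(o[:,2]>192)&(o[:,2]<215)&(o[:,0]>60)&(o[:,0]<120)]
print(len(m), np.percentile(m,[2,50,98],axis=0).round(1))
E
```

```text
[128.7  46.4 232.5] [-0.5 -0.1 -0.9]
5587
[[ 87.8 -94.9 193.4]
 [102.  -19.8 199.1]
 [111.   89.  210.3]]
200 [94.6 55.8  0.1]
204 [88.9 55.8  1.5]
208 [82.4 55.9 -0. ]
212 [75.7 56.  -1.6]
216 [96.6 53.7 80.7]
220 [ 99.6  53.1 103.6]
224 [102.1  52.5 123.6]
228 [104.3  52.1 140.9]
232 [106.4  51.6 156.5]
236 [107.8  51.3 169.4]
240 [109.2  51.  181.5]
244 [139.8  48.7 258.3]
248 [139.9  48.6 263.3]
252 [140.2  48.4 268.5]
256 [139.9  48.3 272.4]
260 [140.1  48.2 276.7]
264 [139.6  48.1 279.6]
268 [140.2  48.  284.3]
272 [139.4  48.  286.2]
276 [140.8  47.8 292. ]
280 [140.8  47.7 295. ]
284 [140.7  47.7 297.7]
288 [141.2  47.6 301.2]
292 [140.8  47.5 303.2]
296 [138.9  47.5 302.8]
553 [[ 85.4 -96.1 196.7]
 [ 96.6 -51.6 201.2]
 [107.8   1.4 209.1]]
```

jog_arm(steps=[[1,5,0,0,0],[1,0,0,40,0],[1,0,0,40,0],[1,0,0,0,0],[1,-8,0,0,0],[1,-5,0,0,0],[1,-5,0,0,0],[1,0,0,0,0]])

```text
t: 9.95
eef_pos: [497.3, 496.1, 155.7]
tool_rot: [[0.118, 0.993, 0.001], [0.993, -0.118, 0.001], [0.001, 0.001, -1.0]]
wrist_force: [0.3, 1.1, 0.7]
width: -0.0
```

jog_arm(steps=[[1,-6,0,0,0],[1,-6,0,0,0],[1,-7,0,0,0],[1,-7,0,0,0],[1,-7,0,0,0],[1,0,0,0,0]])

```text
t: 10.55
eef_pos: [493.1, 462.3, 154.3]
tool_rot: [[0.119, 0.993, -0.0], [0.993, -0.119, -0.001], [-0.001, 0.0, -1.0]]
wrist_force: [0.6, 0.6, -0.8]
width: 0.001
```

```bash
cat >> h.py <<'E'
def lidang(s,y0=-60,y1=20):
    P=cloud(s).reshape(-1,3); o=np.c_[(P[:,:2]-C)@ex,(P[:,:2]-C)@ey,P[:,2]]
    m=o[(o[:,1]>y0)&(o[:,1]<y1)&(o[:,2]>85)&(o[:,2]<215)&(o[:,0]>-90)&(o[:,0]<115)]
    return len(m),np.percentile(m,[2,50,98],axis=0).round(1).tolist(),np.polyfit(m[:,2],m[:,0],1).round(3)
E
python3 - <<'E'
from h import *
print(own(readout.sense()['eef_pos']),readout.sense()['wrist_force'].round(1))
w=snap('wrist');cv2.imwrite('pics/w5.png',w['frame'][...,::-1]); print(lidang(w))
E
```

```text
[ 79.   46.8 154.3] [ 0.6  0.6 -0.8]
(14043, [[51.7, -58.9, 90.2], [69.7, -28.4, 163.0], [85.9, 17.8, 201.9]], array([ -0.246, 109.048]))
```

View pics/w5.png

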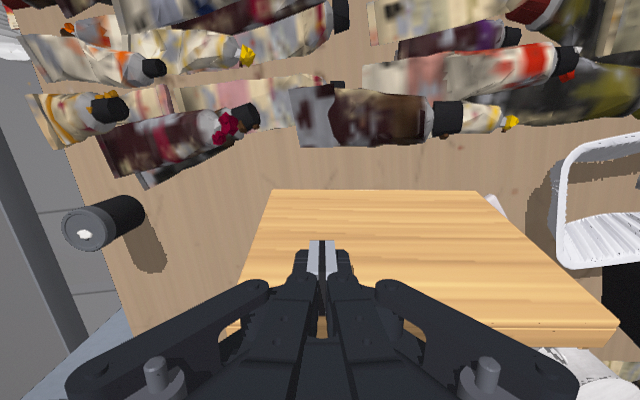

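jog_arm(steps=[[1,-9.5,0,1.5,0],[1,-9.5,0,1.5,0],[1,-11,0,3.5,0],[1,-11,0,3.5,0],[1,-10,0,5.5,0],[1,-10,0,5.5,0],[1,-9,0,7.5,0],[1,-9,0,7.5,0]])

```text
t: 11.4
eef_pos: [483.6, 384.9, 117.9]
tool_rot: [[0.118, 0.993, 0.0], [0.993, -0.118, 0.0], [0.0, 0.0, -1.0]]
wrist_force: [0.7, 2.1, 0.8]
width: 0.002
```

jog_arm(steps=[[1,-7,0,9,0],[1,-7,0,9,0],[1,-5.5,0,10,0],[1,-5.5,0,10,0],[1,0,0,0,0]])

```text
t: 11.9
eef_pos: [480.4, 359.3, 79.1]
tool_rot: [[0.118, 0.993, -0.001], [0.993, -0.118, -0.002], [-0.002, -0.001, -1.0]]
wrist_force: [-0.3, 0.3, 0.1]
width: -0.001
```

```bash
python3 - <<'E'
from h import *
print(own(readout.sense()['eef_pos']),readout.sense()['wrist_force'].round(1))
w=snap('wrist'); P=cloud(w).reshape(-1,3); o=np.c_[(P[:,:2]-C)@ex,(P[:,:2]-C)@ey,P[:,2]]
m=o[(o[:,1]>-60)&(o[:,1]<10)&(o[:,2]>70)&(o[:,2]<130)&(o[:,0]>-60)&(o[:,0]<60)]
print(len(m),np.polyfit(m[:,0],m[:,2],1))
E
```

```text
[-24.8  47.4  79.1] [-0.3  0.3  0.1]
25335 [-0.16752232 89.28348824]
```

jog_arm(steps=[[1,-3,0,5,0],[1,-2,0,5,0],[1,-1,0,4,0],[1,0,0,3,0],[1,0,0,2,0],[1,0,0,0,0]])

```text
t: 12.55
eef_pos: [479.9, 354.4, 61.0]
tool_rot: [[0.118, 0.993, -0.0], [0.993, -0.118, -0.0], [-0.0, -0.0, -1.0]]
wrist_force: [-0.2, -0.1, -0.8]
width: -0.001
```

jog_arm(steps=[[1,0,0,1.5,0],[1,0,0,0,0]])

```text
t: 12.75
eef_pos: [480.0, 354.5, 60.0]
tool_rot: [[0.118, 0.993, 0.0], [0.993, -0.118, 0.0], [0.0, 0.0, -1.0]]
wrist_force: [-1.0, -1.3, 2.4]
width: -0.001
```

jog_arm(steps=[[1,0,0,1,0],[1,0,0,0,0]])

```text
t: 12.95
eef_pos: [480.1, 354.5, 59.8]
tool_rot: [[0.118, 0.993, 0.001], [0.993, -0.118, 0.0], [0.001, 0.001, -1.0]]
wrist_force: [-4.4, -3.7, 19.8]
width: -0.001
```

jog_arm(steps=[[1,0,0,1,0],[1,0,0,0,0]])

```text
t: 13.15
eef_pos: [480.2, 354.6, 59.6]
tool_rot: [[0.118, 0.993, 0.001], [0.993, -0.118, 0.001], [0.001, 0.001, -1.0]]
wrist_force: [-8.5, -6.9, 35.3]
width: 0.001
```

jog_arm(steps=[[1,0,0,-5,0],[1,0,0,-25,0],[1,0,0,-30,0],[1,0,-40,0,0],[1,0,-40,0,0],[1,0,0,0,0]])

```text
t: 13.75
eef_pos: [396.1, 365.2, 118.3]
tool_rot: [[0.113, 0.994, -0.002], [0.994, -0.113, 0.001], [0.0, -0.002, -1.0]]
wrist_force: [1.3, 0.6, 0.1]
width: -0.003
```

```bash
python3 - <<'E'
from h import *
print(own(readout.sense()['eef_pos']),readout.sense()['wrist_force'].round(1))
w=snap('wrist'); P=cloud(w).reshape(-1,3); o=np.c_[(P[:,:2]-C)@ex,(P[:,:2]-C)@ey,P[:,2]]
m=o[(o[:,1]>-60)&(o[:,1]<50)&(o[:,2]>70)&(o[:,2]<90)&(o[:,0]>-60)&(o[:,0]<60)]
print(len(m),np.polyfit(m[:,0],m[:,2],1))
s=snap('top');c=s['frame'][115:245,225:365][...,::-1]
cv2.imwrite('pics/c3.png',cv2.resize(c,None,fx=4.5,fy=4.5,interpolation=cv2.INTER_CUBIC))
P=cloud(s).reshape(-1,3); o=np.c_[(P[:,:2]-C)@ex,(P[:,:2]-C)@ey,P[:,2]]
m=o[(o[:,1]>-90)&(o[:,1]<90)&(o[:,2]>70)&(o[:,2]<90)&(o[:,0]>-80)&(o[:,0]<80)]
print(len(m),np.polyfit(m[:,0],m[:,2],1),np.percentile(m,[1,99],axis=0))
f=lambda u,v,h: own(onplane(s,u/4.5+225-.39,v/4.5+115-.39,h))
print(f(553,385,88),f(495,393,70))
E
```

```text
[-28.7 131.8 118.3] [1.3 0.6 0.1]
24237 [1.83727996e-04 7.67976984e+01]
4493 [-8.41866423e-04  7.89157527e+01] [[-72.8171755  -88.30408452  74.70334812]
 [ 69.82002372  73.87699594  82.91371529]]
[-112.6   28.4   88. ] [-85.9  33.3  70. ]
```

View pics/c3.png

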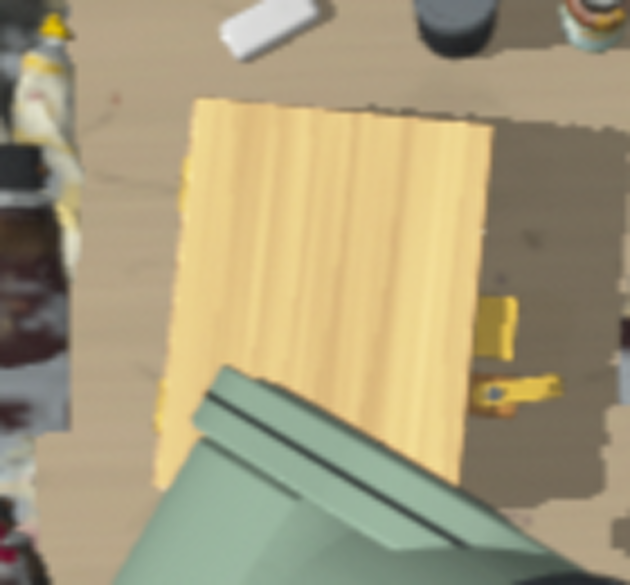

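jog_arm(steps=[[1,-27,21,0,0],[1,-27,21,0,0],[1,-27,20,0,0],[1,0,0,0,0],[1,0,0,30,0],[1,0,0,29,0],[1,0,0,0,0]])

```text
t: 14.55
eef_pos: [451.8, 275.3, 56.1]
tool_rot: [[0.118, 0.993, -0.003], [0.993, -0.118, -0.002], [-0.003, -0.003, -1.0]]
wrist_force: [-0.6, 0.4, 0.1]
width: -0.0
```

```bash
python3 - <<'E'
from h import *
print(own(readout.sense()['eef_pos']),readout.sense()['wrist_force'].round(1))
w=snap('wrist');cv2.imwrite('pics/w6.png',w['frame'][...,::-1])
E
```

```text
[-111.5   66.    56.1] [-0.6  0.4  0.1]
```

View pics/w6.png

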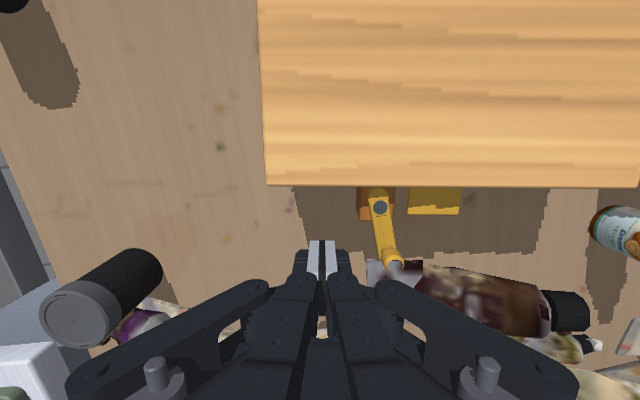

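jog_arm(steps=[[1,0,8,-1.5,0],[1,0,6,0,0],[1,0,5,0,0],[1,0,5,0,0],[1,0,5,0,0],[1,0,5,0,0],[1,0,0,0,0]])

```text
t: 15.3
eef_pos: [486.9, 271.8, 60.2]
tool_rot: [[0.118, 0.993, 0.0], [0.993, -0.118, 0.0], [0.0, 0.0, -1.0]]
wrist_force: [-0.2, 0.4, 0.3]
width: -0.002
```

```bash
cat >> h.py <<'E'
def knob(s):
    P=cloud(s).reshape(-1,3); f=s['frame'].reshape(-1,3).astype(int)
    o=np.c_[(P[:,:2]-C)@ex,(P[:,:2]-C)@ey,P[:,2]]
    y=(f[:,0]-f[:,2]>90)&(f[:,0]>130)&(o[:,0]<-77)&(o[:,0]>-125)&(abs(o[:,1]-15)<35)
    k=o[y&(o[:,2]>76)&(o[:,2]<92)]; b=o[y&(o[:,2]>63)&(o[:,2]<73)]
    print('knob',len(k),k.mean(0).round(1) if len(k) else '','bar',len(b),b.mean(0).round(1) if len(b) else '')
E
python3 - <<'E'
from h import *
print(own(readout.sense()['eef_pos']),readout.sense()['wrist_force'].round(1))
w=snap('wrist'); knob(w); t=snap('top'); knob(t)
E
```

```text
[-110.9   30.8   60.2] [-0.2  0.4  0.3]
knob 196 [-98.3  13.4  83. ] bar 879 [-91.   23.7  68.4]
knob 0  bar 0
```

jog_arm(steps=[[1,-13,-4,0,0],[1,-13,0,0,0],[1,0,14,0,0],[1,0,13,0,0],[1,0,0,0,0],[1,10,0,0,0],[1,6,0,0,0],[1,0,0,0,0]])

```text
t: 16.2
eef_pos: [507.4, 260.9, 60.2]
tool_rot: [[0.116, 0.993, -0.0], [0.993, -0.116, 0.001], [0.001, -0.0, -1.0]]
wrist_force: [-0.1, -0.3, 0.1]
width: -0.001
```

jog_arm(steps=[[1,5,0,0,0],[1,5,0,0,0],[1,4,0,0,0],[1,3,0,0,0],[1,0,0,0,0]])

```text
t: 16.7
eef_pos: [509.8, 276.9, 60.2]
tool_rot: [[0.117, 0.993, 0.0], [0.993, -0.117, 0.001], [0.001, -0.0, -1.0]]
wrist_force: [0.9, 0.1, 0.4]
width: 0.0
```

```bash
python3 - <<'E'
from h import *
print(own(readout.sense()['eef_pos']),readout.sense()['wrist_force'].round(1))
w=snap('wrist'); knob(w)
E
```

```text
[-103.2    8.6   60.2] [0.9 0.1 0.4]
knob 179 [-82.4   6.2  83. ] bar 902 [-83.7  22.1  68.4]
```

Nearly at the stop; press on until force shows.

jog_arm(steps=[[1,1,0,0,0],[1,1,0,0,0],[1,0,0,0,0]])

```text
t: 17.05
eef_pos: [510.3, 278.3, 60.2]
tool_rot: [[0.118, 0.993, 0.0], [0.993, -0.118, 0.0], [0.0, 0.0, -1.0]]
wrist_force: [0.4, 0.3, 0.1]
width: 0.004
```

jog_arm(steps=[[1,1,0,0,0],[1,0,0,0,0]])

```text
t: 17.25
eef_pos: [510.4, 279.3, 60.2]
tool_rot: [[0.118, 0.993, 0.0], [0.993, -0.118, -0.0], [0.0, 0.0, -1.0]]
wrist_force: [0.5, -1.6, 0.6]
width: -0.003
```

jog_arm(steps=[[1,1,0,0,0],[1,0,0,0,0]])

```text
t: 17.45
eef_pos: [510.5, 279.6, 60.1]
tool_rot: [[0.118, 0.993, -0.0], [0.993, -0.118, -0.001], [-0.001, -0.0, -1.0]]
wrist_force: [0.1, -5.4, 2.1]
width: 0.0
```

jog_arm(steps=[[1,-15,0,0,0],[1,-20,0,0,0],[1,0,0,-40,0],[1,0,0,-40,0],[1,-45,0,-20,0],[1,-45,0,0,0],[1,-45,0,0,0],[1,0,0,0,0]])

```text
t: 18.25
eef_pos: [490.2, 105.8, 160.4]
tool_rot: [[0.124, 0.992, -0.0], [0.992, -0.124, -0.003], [-0.003, 0.0, -1.0]]
wrist_force: [0.2, 2.5, 0.6]
width: -0.0
```

```bash
python3 - <<'E'
from h import *
print(readout.sense()['eef_pos'].round(),readout.sense()['wrist_force'].round(1))
s=snap('top');c=s['frame'][85:265,225:405][...,::-1]
cv2.imwrite('pics/c4.png',cv2.resize(c,None,fx=3.3,fy=3.3,interpolation=cv2.INTER_CUBIC))
P=cloud(s).reshape(-1,3); o=np.c_[(P[:,:2]-C)@ex,(P[:,:2]-C)@ey,P[:,2]]
m=o[(o[:,1]>-90)&(o[:,1]<90)&(o[:,2]>70)&(o[:,2]<90)&(o[:,0]>-70)&(o[:,0]<70)]
print(len(m),np.polyfit(m[:,0],m[:,2],1)); knob(s)
E
```

```text
[490. 106. 160.] [0.2 2.5 0.6]
5380 [2.2231919e-04 7.8969953e+01]
knob 7 [-84.1   6.9  87.6] bar 85 [-84.9  16.9  68.5]
```

View pics/c4.png

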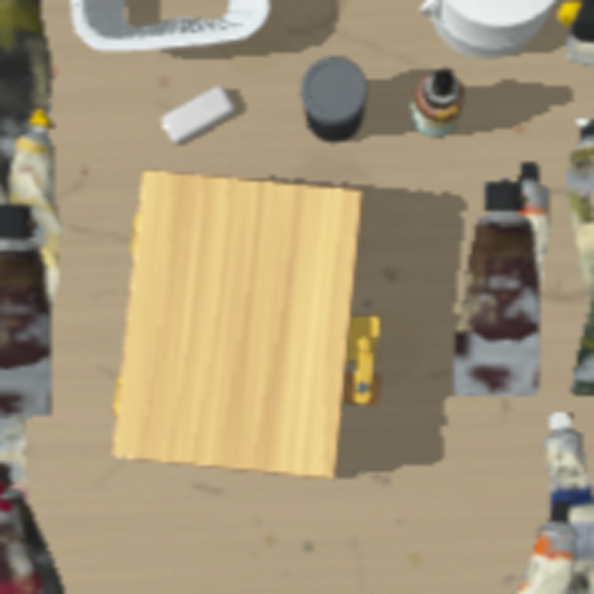

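The lid is level and flush, and the catch lies along the box front over the tab, with its knob around (363,335) in the crop. The eraser, jar and bottle look where they were and the arm is clear, so I'm handing in.

```bash
python3 -c "
from plant import env; print(env.sign_off())"
```

```text
the job is handed in; nothing more can be done
None
```

The painting box is closed and handed in at about 18 s of the 54 s limit; no verdict was reported. I worked throughout with shut fingertips and gripped nothing.

- **Palette:** I pushed it in until it met its stop at about 6 N. Its outer face then measured 10 mm inside the box's end face, as it should when home.
- **Lid:** I swung it over from behind and pressed it shut; the wrist force reached about 36 N. Its top now measures level (slope about 0.0002) at 79 mm, against 78 mm nominal.
- **Catch:** I turned it until it met its stop at about 5 N. The knob measured within about 1 mm of its closed position.
- **Surroundings:** In the last top view the box stands about where it started, and the eraser, far jar and bottle look undisturbed. I did not re-measure them or the near jar, which was outside that crop. I never went near it at low height.

**Disagreement:** With the fingers shut, the fingertips stood about 18–21 mm above the reported TCP, not 14 mm below it as the interface says. Because of this my first palette push passed harmlessly over the rail. I corrected for it using the wrist camera, and the height at which the finger met the lid later confirmed it.

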